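Turn the square housing to the 3D scanner

ROBOT

A 6-joint arm with a two-finger parallel gripper is mounted at the origin on the work surface. World frame = base frame: x ahead of the robot, y to its left, z up, the work surface at z = 0. Lengths are in mm, angles in rad, forces in N, time in s.
With the tool pointing down it reaches from about 275 to 750 mm from the base axis. Payload 10.2 kg.
Tool frame: the origin (TCP) lies at the very end of the fingers, on their centre line; the grasp point (between the pads) lies behind it (ctrl.grasp_offset is the z of the grasp point in the tool frame, in mm); z points along the fingers, y is the direction in which the jaws open and shut (so a half turn about z gives the same grasp; the last joint's range is limited). The gripper opens to 85 mm and grips with 20 to 120 N. Pads are 22 mm wide; open, the fingers measure 114 mm over their backs; the gripper's body (76 mm by 85 mm) begins 54 mm behind the grasp point. The pads swing forward as they close: fully open they stand 13 mm farther back than shut.
Start: joints at [-1.55, 0.313, 1.498, -0, 1.331, -0.223], TCP at [126.717, -509.484, 231.294] pointing down, gripper open.
Joint ranges: [-2.94, 2.94], [-0.97, 2.17], [0.19, 2.56], [-1.23, 4.37], [0.02, 3.11], [-2.88, 2.88]. Speed limits (rad/s): [2.39, 2.39, 3.01, 3.14, 3.14, 3.14].

INTERFACE

Orientations are given as a unit quaternion [w, x, y, z].
In Python, from rig import ctrl, capture, job gives the robot as it stands. The module is installed in compiled form; this text tells all that it offers.
- The arm moves only by the tool move_arm, never from a script. Its argument "series" is a list of rows, each a list of 7 numbers: the turn, a rotation vector about the tool's x, y, z in rad, then the shift along the tool's x, y, z in cm, then the opening, from 0 (shut) to 1 (fully open). A call has 1 to 5 rows; each row is the pose to reach, as a shift and turn from the pose measured when the call began, along the tool's axes at that moment; what a row does not reach only later rows make up. A row lasts 1/12 s, in which the tool goes at most 41.7 mm and 7.16 degrees, less where a joint would pass 70% of its speed; a pose out of reach is approached as far as the arm can. A call with a gripper value outside its range is refused whole. The fingers move at their own pace and stop on an object; "grip_force" is the grip in N (left out, the last holds). Time passes only in rows, so rows that repeat a pose let the fingers close. It gives the time, the measured TCP pose, the force and the opening at its end, in the units of the state.
- ctrl.sense(): the state, without advancing time (a new reading comes with each control period).
- capture(name): name is "scene" or "side" or "wrist"; returns a dict with "frame" (480x640x3 uint8, red, green, blue), "mtx" (3x3 intrinsics, pixels), "dist" ([k1, k2, p1, p2, k3] as OpenCV has them; the pictures are not rectified), "R" (3x3) and "t" (3): a world point X has camera coordinates R X + t. Camera axes: x right, y down, z forward; pixel columns grow to the right and rows downward; lengths in mm; the calibration is good to about 2 mm. A picture is of the moment at which its call begins. There is no depth.
- job.finish_job(): hands the job in, once; it reports no verdict.
The state is a dict: "time_s": time; "joints": joint angles; "dq": joint speeds; "tau": joint torques, N m; "eef_pos": TCP position; "ee_rot": TCP orientation; "force": force on the tool from outside, world axes, zero at the start; "wrist_torque": the same for the moment, N m; "grip_width": opening from 0.0 (shut) to 1.0 (fully open).
Only numpy, scipy, OpenCV 4.12 (cv2) and the standard library are available. Lean on these libraries where they do the work, as an engineer would, in place of code of your own. Each camera call takes 0.05 s, during which the arm holds its last target.

TASK

The large open square metal housing on the black scan plate has its socket side towards the robot. Turn it a quarter turn clockwise (seen from above) by pushing it round the fixed steel post, so that its socket side squarely faces the scanner, and leave it standing on the plate right beside the post, on the scanner's side of it. Leave the small square box and the power brick where they are.

Things in the scene. Friction and masses are not known exactly. Their poses are not given: they have to be found in the camera images.
- housing: Large square aluminium housing, 96 x 96 x 40 mm high, open on top, walls and floor 6 mm thick, about 0.45 kg, loose on the black plate. Origin: centre of its underside, z up. Its -x wall is the socket side, with a black socket block 50 mm wide reaching 20 mm in from the outside. At the start its +x wall looks at the post, 3 to 28 mm off, the post 10 to 32 mm from that wall's -y end.
- post: Fixed upright steel post, 20 mm in diameter, top 65 mm above the table, on the fixed black plate (15 mm thick; x -150 to 130, y -80 to 170 mm in the post's frame). Origin on its axis at table height; +y leads to the scanner (black, 175 mm high, its lensed front 350 mm from the post); +x leads away from the housing's start. The housing ends on the +y side, its side opposite the socket at the post.
- small_box: Bystander: small closed square aluminium box, 60 x 60 mm and 30 mm high, 0.2 kg, loose on the table beside the plate, on the side away from the scanner, no socket. Origin at the centre of its underside. Not to be moved.
- power_brick: Bystander: black power brick, 110 x 50 mm and 32 mm high, 0.28 kg, loose on the table beside the plate, on the side away from the scanner. Origin at the centre of its underside, x along its length. Not to be moved.
Not all that is in view belongs to the job. What is shaped like the housing but orange is not meant.

How it is judged (in metres and radians):
On the way:
1. the housing is pressed against the post while it is on its way round (turned between 20 and 70 degrees) (contact force between housing and post above 0.3 N and angle between the x axis of housing and the x axis of post, either way round between 0.35 and 1.22 rad), for 0.1 s.
At the end, for the whole second after the job is handed in: The housing stands flat and still on the plate, its socket side facing the scanner within 13 degrees, on the scanner's side of the post: its centre is 40 to 85 mm from the post's axis towards the scanner (58 mm when touching) and between 30 mm before and 80 mm beyond the post along the post's x (angle between the x axis of housing and the y axis of post, either way round below 0.23 rad and y of housing in the frame of post between 0.04 and 0.085 m and x of post in the frame of housing above 0.03 m and x of housing in the frame of post between -0.03 and 0.08 m and z of housing in the frame of post between 0.012 and 0.02 m and angle between housing's own z axis and vertical below 0.1 rad and linear speed of housing below 0.02 m/s).
It fails at once if the small box is moved by more than 20 mm (distance of small_box from where it was at the start of the episode above 0.02 m).
It fails at once if the power brick is moved by more than 20 mm (distance of power_brick from where it was at the start of the episode above 0.02 m).
It also fails if it takes over 38 s, if anything falls off the work surface, if the arm or the gripper's body presses on something with over 40 N, if the wrist force passes 120 N, or if a joint passes its speed limit or range.

## Working session

There is one attempt and no reset: what is moved stays moved. The work goes in short steps, Python scripts to look and compute and a tool call to move; the robot and the scene stay as the last step left them, time stands still between calls to the robot, and variables do not carry over. Pictures are saved under pics/ and viewed, and the job is handed in when it is done.

Besides the shell and the picture viewer there is one more tool, called as name(argument=value, ...), one argument or row to a line, values as JSON. move_arm: Moves the arm, as the interface text tells. Its arguments: {"type":"object","properties":{"series":{"type":"array","items":{"type":"array","items":{"type":"number"}}},"grip_force":{"type":"number"}},"required":["series"]}

```bash
mkdir -p pics
python3 - <<'E'
from rig import ctrl,capture
import cv2,numpy as np
s=ctrl.sense();print(s['time_s'],s['eef_pos'],s['ee_rot'],s['force'],s['grip_width'],ctrl.grasp_offset)
for n in ['scene','side','wrist']:
    c=capture(n);cv2.imwrite(f'pics/{n}0.png',c['frame'][:,:,::-1])
    print(n,c['mtx'].tolist(),c['dist'],np.round(c['R'],4).tolist(),c['t'])
E
```

```text
0.0 [ 126.71632601 -509.20534066  230.71920096] [-6.63622867e-04  9.92577793e-01  1.21609541e-01  6.24729216e-05] [-0.05008813 -0.51414991 -0.48492098] 1.0007916130843213 -18.700000000000003
scene [[613.0300739471636, 0.0, 325.603570015502], [0.0, 613.0300739471636, 235.42111085577625], [0.0, 0.0, 1.0]] [-0.06500532  0.          0.          0.          0.        ] [[-0.4526, 0.8916, 0.0177], [0.5905, 0.3145, -0.7432], [-0.6682, -0.3259, -0.6688]] [ 258.66058123 -316.93690784 1687.04460144]
side [[465.3010767021852, 0.0, 317.4218278426484], [0.0, 465.3010767021852, 236.39560623465184], [0.0, 0.0, 1.0]] [0.00117155 0.         0.         0.         0.        ] [[0.9924, -0.1228, -0.0047], [-0.0877, -0.6806, -0.7274], [0.0861, 0.7223, -0.6862]] [-565.16674046   68.31075604  801.88732542]
wrist [[372.33773172497854, 0.0, 323.1256099920531], [0.0, 372.33773172497854, 240.7481388039704], [0.0, 0.0, 1.0]] [-0.07937008  0.          0.          0.          0.        ] [[0.2408, -0.9706, -0.0021], [-0.9286, -0.231, 0.2904], [-0.2823, -0.068, -0.9569]] [-524.85343648  -38.19754694  379.77876564]
```

View pics/scene0.png

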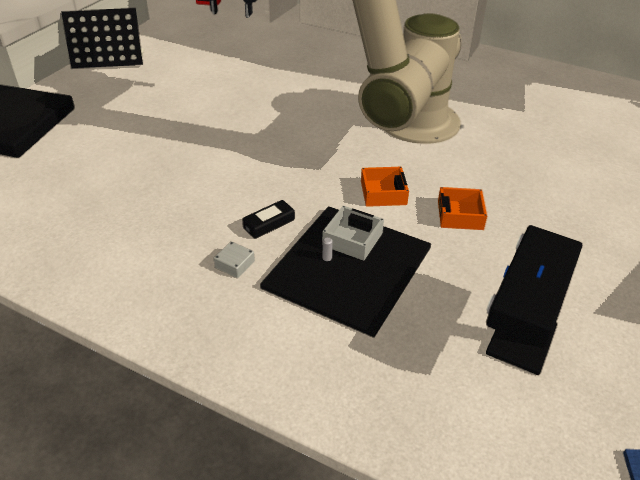

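View pics/side0.png

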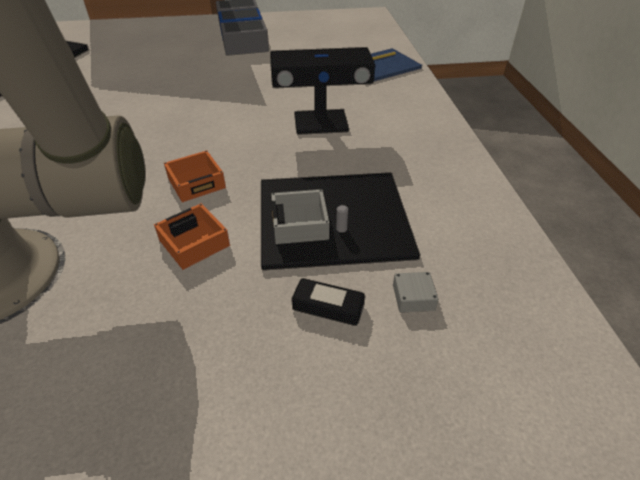

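View pics/wrist0.png

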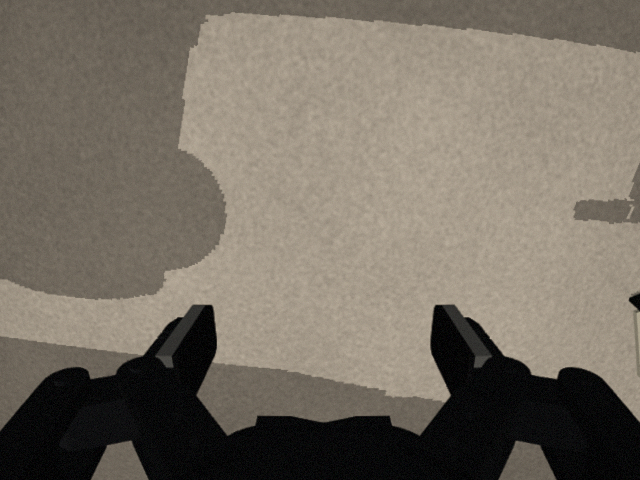

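The scene view shows the housing at about (355,230), its socket towards the robot, with the post at (327,250), the brick at (269,218) and the small box at (234,259). In the side view the housing is at (300,216), the post at (342,218) and the scanner at (322,65). I'll zoom in to pick corners.

Run:
```python
import cv2
a=cv2.imread('pics/side0.png')[160:340,250:450];cv2.imwrite('pics/side0z.png',cv2.resize(a,None,fx=3.3,fy=3.3,interpolation=cv2.INTER_CUBIC))
a=cv2.imread('pics/scene0.png')[190:345,210:440];cv2.imwrite('pics/scene0z.png',cv2.resize(a,None,fx=3.4,fy=3.4,interpolation=cv2.INTER_CUBIC))
```

```text
(no output)
```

View pics/side0z.png

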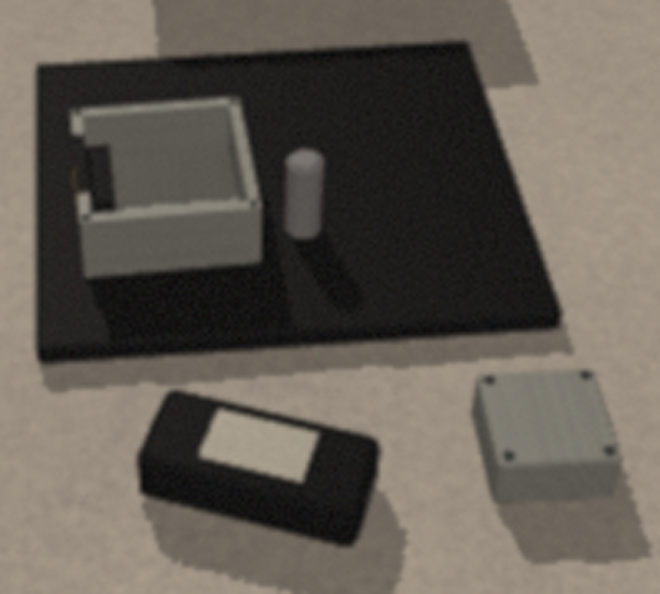

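View pics/scene0z.png

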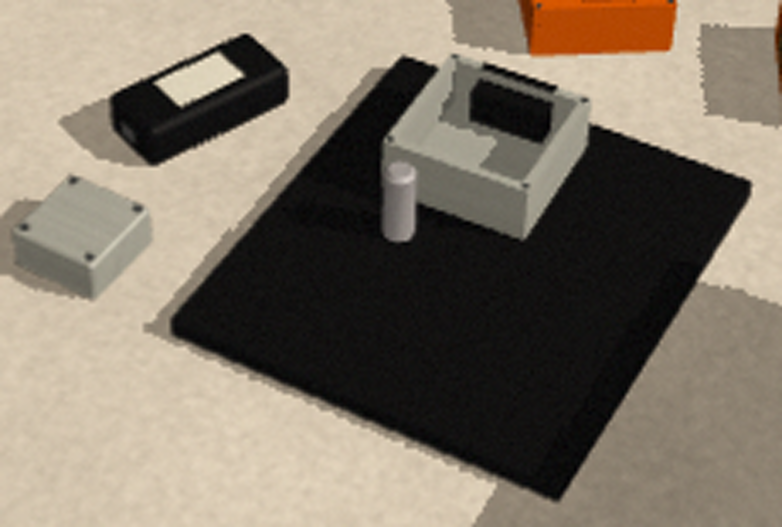

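```bash
cat > h.py <<'E'
import numpy as np,cv2
from scipy.optimize import least_squares
from rig import ctrl,capture
def px(c,X):
    return cv2.projectPoints(np.asarray(X,float).reshape(-1,1,3),cv2.Rodrigues(np.array(c['R']))[0],np.array(c['t'],float),np.array(c['mtx']),np.array(c['dist'],float))[0].reshape(-1,2)
def onz(c,uv,z):
    n=cv2.undistortPoints(np.asarray(uv,float).reshape(-1,1,2),np.array(c['mtx']),np.array(c['dist'],float)).reshape(-1,2)
    R=np.array(c['R']);C=-R.T@np.array(c['t'])
    d=np.c_[n,np.ones(len(n))]@R
    return C+d*((z-C[2])/d[:,2])[:,None]
def pose(p,L,z):
    c,s=np.cos(p[2]),np.sin(p[2]);L=np.asarray(L,float)
    return np.c_[p[0]+c*L[:,0]-s*L[:,1],p[1]+s*L[:,0]+c*L[:,1],np.full(len(L),z)]
def fit(obs,L,z,p0):  # obs: list of (cam, uv)
    f=lambda p:np.concatenate([(px(c,pose(p,L,z))-uv).ravel() for c,uv in obs])
    r=least_squares(f,p0);return r.x,r.fun
HL=[(-48,48),(48,48),(48,-48),(-48,-48)]
E
python3 - <<'E'
from h import *
S=capture('side');C=capture('scene')
a=lambda l:np.array(l)/3.3+[250,160]
b=lambda l:np.array(l)/3.4+[210,190]
PL=[(-150,170),(130,170),(130,-80),(-150,-80)]
p1=a([(38,66),(467,43),(560,315),(40,350)]);p2=b([(750,183),(557,487),(175,322),(405,57)])
h1=a([(73,110),(238,99),(260,205),(82,218)]);h2=b([(588,98),(526,186),(389,139),(455,57)])
np.set_printoptions(precision=2,suppress=True)
print(onz(S,p1,15),onz(C,p2,15))
print(onz(S,h1,55),onz(C,h2,55))
print('post',onz(S,a([(304,157)]),65),onz(C,b([(400,170)]),65))
for o in ([(S,p1)],[(C,p2)],[(S,p1),(C,p2)]): print('plate',*fit(o,PL,15,[550,0,0]))
for o in ([(S,h1)],[(C,h2)],[(S,h1),(C,h2)]): print('hous',*fit(o,HL,55,[500,0,0]))
B=[(-55,25),(55,25),(55,-25),(-55,-25)]
print('box',onz(S,a([(478,378),(595,372),(618,463),(497,465)]),30))
print('brick',onz(S,a([(172,393),(377,440),(358,515),(143,455)]),32))
E
```

```text
[[475.9  196.57  15.  ]
 [751.45 185.68  15.  ]
 [741.96 -60.14  15.  ]
 [468.05 -50.49  15.  ]] [[478.54 201.1   15.  ]
 [754.66 190.85  15.  ]
 [746.25 -52.03  15.  ]
 [469.57 -43.2   15.  ]]
[[495.73  96.94  55.  ]
 [590.49  94.95  55.  ]
 [590.14   2.35  55.  ]
 [495.6    4.15  55.  ]] [[495.91  95.69  55.  ]
 [587.05  94.6   55.  ]
 [587.84   4.45  55.  ]
 [498.73   5.8   55.  ]]
post [[617.51  26.85  65.  ]] [[619.32  27.53  65.  ]]
plate [617.99  23.89  -0.04] [-0.92 -0.63  0.72 -1.05  1.83  0.03 -1.62  0.28]
plate [619.7   28.32  -0.04] [ 1.55 -0.34  1.08  0.97 -2.02 -0.6  -0.64 -1.06]
plate [618.57  26.58  -0.04] [-0.66 -1.43  0.72 -1.79  1.71 -1.07 -1.35 -0.92  0.92 -0.98  0.54  0.15
 -2.45 -1.23 -1.18 -1.57]
hous [543.06  49.94  -0.01] [-0.18 -0.44  0.32 -0.87  0.36  0.28 -0.48  0.74]
hous [541.9   49.88  -0.  ] [ 1.35 -0.19  0.85  1.39 -1.59  0.16 -0.61 -1.81]
hous [542.74  50.01  -0.01] [-0.42 -0.4   0.07 -0.92  0.24  0.21 -0.58  0.78  1.3   0.13  0.62  1.69
 -1.76  0.34 -0.62 -1.6 ]
box [[ 683.25 -111.27   30.  ]
 [ 741.76 -114.73   30.  ]
 [ 735.35 -171.84   30.  ]
 [ 678.79 -165.83   30.  ]]
brick [[ 531.93 -103.62   32.  ]
 [ 625.52 -145.46   32.  ]
 [ 608.39 -187.54   32.  ]
 [ 514.55 -140.47   32.  ]]
```

Both cameras agree:

| Item | Position (mm) | Yaw (rad) |
|---|---|---|
| Post | (618.5, 27) | −0.04 |
| Housing centre | (542.5, 50) | about −0.01 |

Plan:
1. Lower the closed fingers into the open housing and push on the inside of its +x wall until it meets the post.
2. Move the fingers to the +y corner and swing it clockwise round the post.

```bash
cat >> h.py <<'E'
from scipy.spatial.transform import Rotation as Ro
def go(pos,psi):
    s=ctrl.sense();q=s['ee_rot'];R=Ro.from_quat([q[1],q[2],q[3],q[0]])
    T=Ro.from_matrix(np.array([[np.cos(psi),np.sin(psi),0],[np.sin(psi),-np.cos(psi),0],[0,0,-1.]]))
    d=R.inv().apply(np.array(pos)-s['eef_pos'])/10
    print('row',np.round((R.inv()*T).as_rotvec(),3).tolist(),np.round(d,2).tolist())
def st():
    s=ctrl.sense();q=s['ee_rot'];x=Ro.from_quat([q[1],q[2],q[3],q[0]]).as_matrix()[:,0]
    print('t',round(s['time_s'],2),np.round(s['eef_pos'],1),'psi',round(float(np.arctan2(x[1],x[0])),3),'F',np.round(s['force'],1),'g',round(s['grip_width'],2),'q',np.round(s['joints'],2))
E
python3 -c "
from h import *
st();go((545,50,150),1.56)"
```

```text
t 0.25 [ 126.7 -509.4  231. ] psi 0.244 F [0.8 0.1 0.3] g 1.0 q [-1.55  0.31  1.5  -0.    1.33 -0.22]
row [-0.0, -0.0, -1.316] [54.09, -44.18, 8.14]
```

move_arm(
  series=[
    [0, 0, -0.12, 4, -3.3, 0, 0],
    [0, 0, -0.24, 8, -6.6, 0, 0],
    [0, 0, -0.36, 12, -9.9, 0, 0],
    [0, 0, -0.48, 16, -13, 0, 0],
    [0, 0, -0.6, 20, -16.4, 0, 0],
  ],
)

```text
time_s: 0.67
eef_pos: [251.9, -340.7, 231.1]
ee_rot: [-0.0, 0.911, 0.412, 0.0]
force: [-0.1, 0.2, 0.2]
grip_width: 0.303
```

```bash
python3 -c "
from h import *
st();go((545,50,150),1.56)"
```

```text
t 0.67 [ 251.9 -340.7  231.1] psi 0.849 F [-0.1  0.2  0.2] g 0.3 q [-1.21  0.09  1.78  0.    1.28 -0.49]
row [-0.0, -0.001, -0.711] [48.69, -3.81, 8.13]
```

move_arm(
  series=[
    [0, 0, -0.12, 5, -0.4, 0, 0],
    [0, 0, -0.24, 9, -0.8, 0, 0],
    [0, 0, -0.36, 13, -1.2, 0, 0],
    [0, 0, -0.48, 17, -1.6, 0, 0],
    [0, 0, -0.6, 21, -1.8, 0, 0],
  ],
)

```text
time_s: 1.08
eef_pos: [375.1, -172.6, 231.4]
ee_rot: [0.0, 0.747, 0.665, 0.0]
force: [0.3, -1.3, -0.7]
grip_width: -0.001
```

```bash
python3 -c "
from h import *
st();go((545,50,150),1.56)"
```

```text
t 1.08 [ 375.1 -172.6  231.4] psi 1.455 F [ 0.3 -1.3 -0.7] g -0.0 q [-0.72  0.06  1.8   0.    1.28 -0.6 ]
row [0.001, -0.0, -0.105] [24.07, 14.29, 8.16]
```

move_arm(
  series=[
    [0, 0, -0.05, 4, 2.4, 0, 0],
    [0, 0, -0.1, 8, 4.8, 0, 0],
    [0, 0, -0.105, 12, 7.2, 0, 0],
    [0, 0, -0.105, 16, 9.6, 0, 0],
    [0, 0, -0.105, 20, 12, 0, 0],
  ],
)

```text
time_s: 1.5
eef_pos: [501.9, -6.9, 231.5]
ee_rot: [0.0, 0.711, 0.703, 0.0]
force: [-0.4, -1.4, 0.2]
grip_width: -0.003
```

```bash
python3 -c "
from h import *
st();go((545,50,100),1.56)"
```

```text
t 1.5 [501.9  -6.9 231.5] psi 1.56 F [-0.4 -1.4  0.2] g -0.0 q [-0.25  0.26  1.57  0.    1.31 -0.24]
row [0.001, -0.0, 0.0] [5.74, 4.24, 13.16]
```

move_arm(
  series=[
    [0, 0, 0, 2, 2, 3, 0],
    [0, 0, 0, 4, 4, 6, 0],
    [0, 0, 0, 5.75, 4.25, 9, 0],
    [0, 0, 0, 5.75, 4.25, 12, 0],
    [0, 0, 0, 5.75, 4.25, 13.2, 0],
  ],
)

```text
time_s: 1.92
eef_pos: [543.3, 51.4, 95.3]
ee_rot: [-0.002, 0.71, 0.704, -0.002]
force: [-0.2, -1.2, -1.3]
grip_width: -0.001
```

```bash
python3 -c "
from h import *
for n in ['scene','side','wrist']:
    c=capture(n);cv2.imwrite(f'pics/{n}1.png',c['frame'][:,:,::-1])
a=cv2.imread('pics/side1.png')[130:310,220:420];cv2.imwrite('pics/side1z.png',cv2.resize(a,None,fx=3.3,fy=3.3))
st()"
```

```text
t 2.07 [544.9  50.1  99.2] psi 1.56 F [-0.3 -0.7 -0.4] g 0.0 q [-0.12  0.5   1.59  0.    1.05 -0.11]
```

View pics/side1z.png

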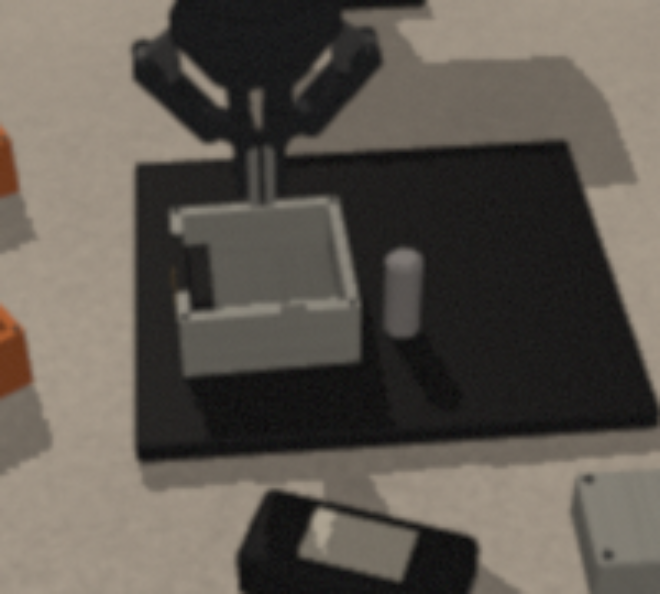

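View pics/wrist1.png

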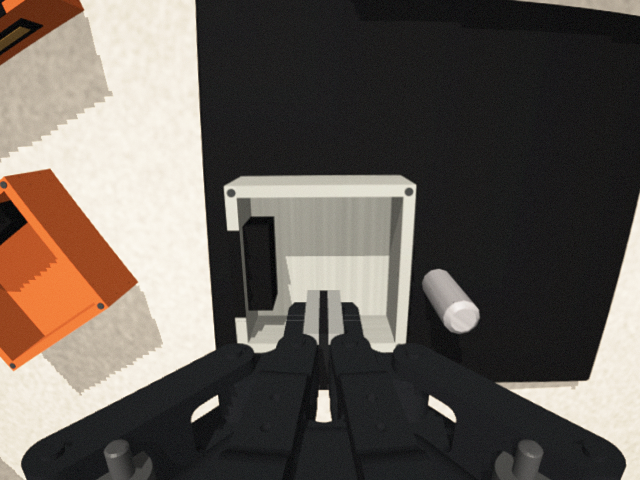

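The wrist view shows the closed fingertips at (322,300), inside the housing's opening (columns 240–400), with the post clear at (450,300). The fingers are narrow near the tip and spread out only above post height. I'll descend, then push +x (tool +y).

move_arm(
  series=[
    [0, 0, 0, 0, 0, 3, 0],
    [0, 0, 0, 0.2, 0.4, 5, 0],
    [0, 0, 0, 0.2, 1, 6.6, 0],
    [0, 0, 0, 0.2, 1.6, 6.8, 0],
    [0, 0, 0, 0.2, 2.2, 6.8, 0],
  ],
)

```text
time_s: 2.48
eef_pos: [567.8, 51.7, 32.1]
ee_rot: [-0.0, 0.711, 0.703, 0.0]
force: [0.2, 0.2, 0.4]
grip_width: 0.004
```

```bash
python3 -c "
from h import *
st();go((580,52,32),1.56)"
```

```text
t 2.48 [567.8  51.7  32.1] psi 1.56 F [0.2 0.2 0.4] g 0.0 q [-0.11  0.64  1.57  0.    0.94 -0.1 ]
row [0.0, -0.0, -0.0] [0.05, 1.22, 0.01]
```

move_arm(
  series=[
    [0, 0, 0, 0, 0.4, 0, 0],
    [0, 0, 0, 0, 0.8, 0, 0],
    [0, 0, 0, 0, 1.2, 0, 0],
    [0, 0, 0, 0, 1.5, 0, 0],
    [0, 0, 0, 0, 1.8, 0, 0],
  ],
)

```text
time_s: 2.9
eef_pos: [586.0, 51.4, 33.7]
ee_rot: [0.0, 0.711, 0.703, -0.0]
force: [-5.8, -1.4, 2.7]
grip_width: -0.001
```

move_arm(
  series=[
    [0, 0, 0, 0, 0.2, 0, 0],
    [0, 0, 0, 0, 0.4, 0, 0],
    [0, 0, 0, 0, 0.6, 0, 0],
  ],
)

```text
time_s: 3.15
eef_pos: [590.3, 51.4, 34.8]
ee_rot: [-0.002, 0.711, 0.703, -0.002]
force: [-21.2, -0.5, 15.7]
grip_width: 0.001
```

```bash
python3 -c "
from h import *
st()
for n in ['side','wrist']:
    c=capture(n);cv2.imwrite(f'pics/{n}2.png',c['frame'][:,:,::-1])
"
```

```text
t 3.15 [590.3  51.4  34.8] psi 1.56 F [-21.2  -0.5  15.7] g 0.0 q [-0.11  0.67  1.49 -0.    0.98 -0.1 ]
```

View pics/wrist2.png

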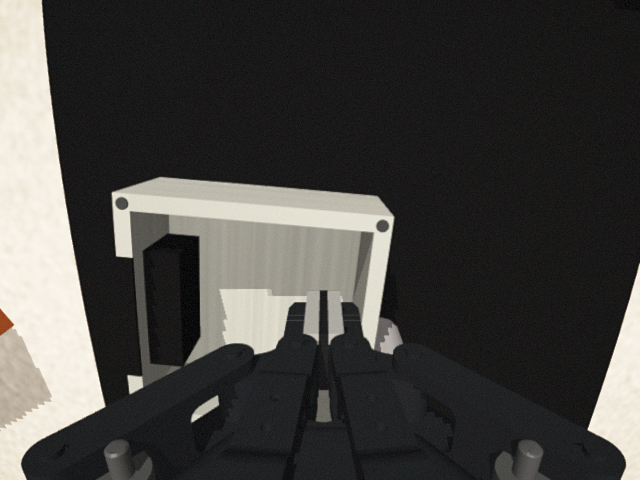

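The wrist view shows the housing against the post (post at (388,330)) and already turned a few degrees. The upward force suggests a finger shoulder is rubbing on the wall top, so I'll back off, lift a little and slide towards the +y corner.

move_arm(
  series=[
    [0, 0, 0, 0, -0.6, 0, 0],
    [0, 0, 0, 0, -0.9, -0.4, 0],
    [0, 0, 0, 0.8, -0.9, -0.8, 0],
    [0, 0, 0, 1.6, -0.9, -0.8, 0],
    [0, 0, 0, 2.3, -0.9, -0.8, 0],
  ],
)

```text
time_s: 3.67
eef_pos: [582.4, 75.6, 43.5]
ee_rot: [-0.001, 0.711, 0.703, -0.001]
force: [-0.7, -0.3, -0.4]
grip_width: 0.003
```

```bash
python3 -c "
from h import *
st()
for n in ['side','wrist','scene']:
    c=capture(n);cv2.imwrite(f'pics/{n}3.png',c['frame'][:,:,::-1])
a=cv2.imread('pics/side3.png')[160:300,250:430];cv2.imwrite('pics/side3z.png',cv2.resize(a,None,fx=4,fy=4,interpolation=2))
a=cv2.imread('pics/scene3.png')[190:320,240:440];cv2.imwrite('pics/scene3z.png',cv2.resize(a,None,fx=4,fy=4,interpolation=2))
"
```

```text
t 3.67 [582.4  75.6  43.5] psi 1.56 F [-0.7 -0.3 -0.4] g 0.0 q [-0.07  0.65  1.5  -0.    0.99 -0.06]
```

View pics/side3z.png

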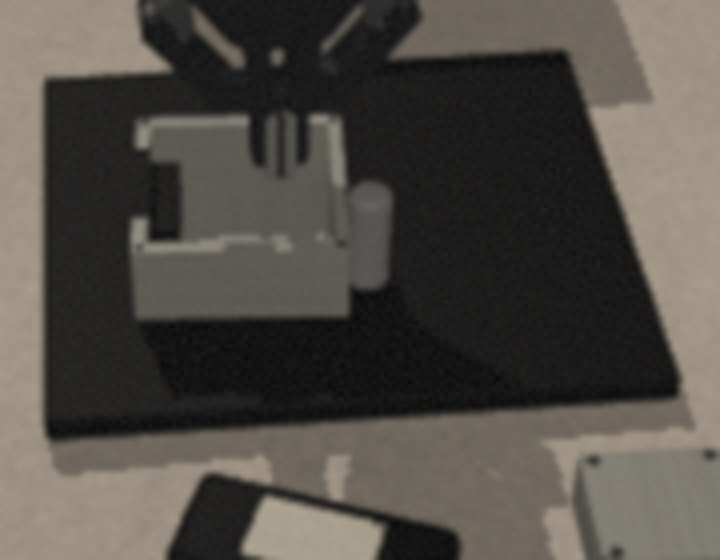

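View pics/wrist3.png

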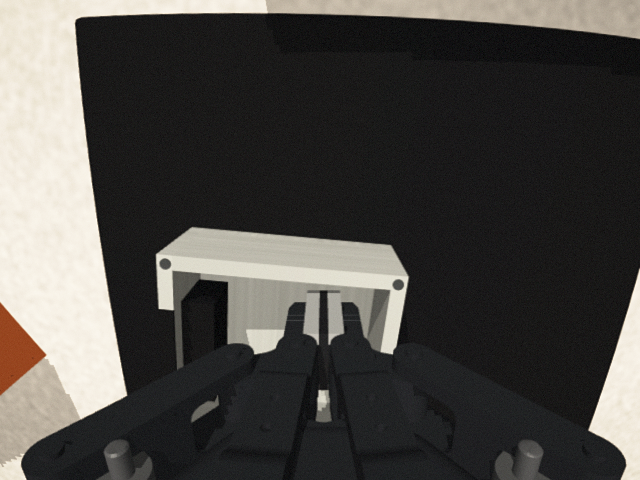

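View pics/scene3z.png

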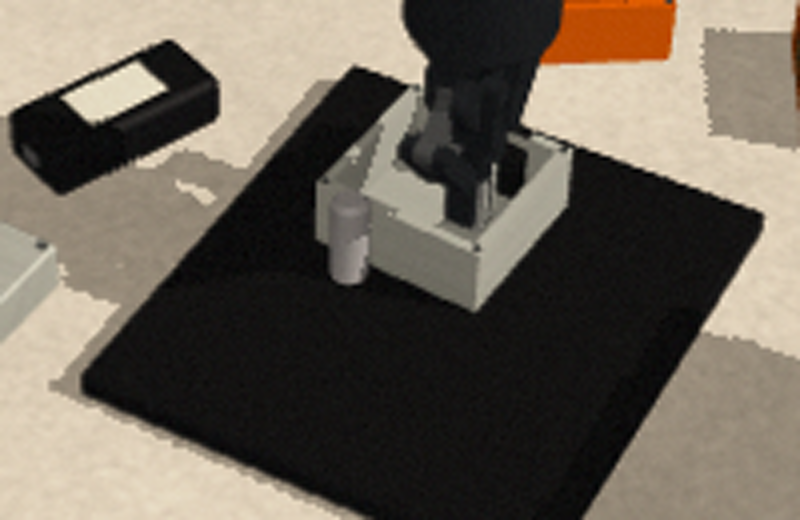

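Run:
```python
from h import *
S=capture('side');W=capture('wrist')
uv=np.array([(138,122),(338,119),(345,244),(137,248)])/4+[250,160]
p,r=fit([(S,uv)],HL,55,[555,50,0]);print(p,np.round(r,1))
print('wrist corners',onz(W,[(166,262),(398,284)],55))
```

```text
[ 5.62478259e+02  5.35362209e+01 -9.77734390e-02] [-0.2 -1.1  0.2 -1.3  1.3  0.9 -1.4  1. ]
wrist corners [[522.20150224 100.771054    55.        ]
 [610.03991046  91.24315201  55.        ]]
```

```bash
cat >> h.py <<'E'
P=np.array([618.5,27.])
def fing(th,s,fx,fy):
    n=np.array([np.cos(th),np.sin(th)]);t=np.array([-n[1],n[0]])
    return P-n*58-t*s+n*fx+t*fy
def plan(ths,s=-21,fx=31,fy=31,z=42):
    for th in ths: print(round(th,2),end=' ');go((*fing(th,s,fx,fy),z),th+np.pi/2)
E
python3 -c "
from h import *
plan([-.1,-.18,-.26,-.34,-.42])"
```

```text
-0.1 row [-0.005, 0.0, 0.09] [0.69, 1.5, 0.06]
-0.18 row [-0.005, 0.001, 0.17] [0.85, 1.94, 0.06]
-0.26 row [-0.005, 0.001, 0.25] [0.98, 2.39, 0.05]
-0.34 row [-0.005, 0.001, 0.33] [1.07, 2.85, 0.05]
-0.42 row [-0.004, 0.001, 0.41] [1.12, 3.32, 0.05]
```

move_arm(
  series=[
    [0, 0, 0.09, 0.4, 0.6, 0, 0],
    [0, 0, 0.09, 0.65, 1.1, 0, 0],
    [0, 0, 0.12, 0.7, 1.5, 0, 0],
    [0, 0, 0.17, 0.85, 1.9, 0, 0],
    [0, 0, 0.22, 0.95, 2.2, 0, 0],
  ],
)

```text
time_s: 4.33
eef_pos: [603.5, 83.6, 42.1]
ee_rot: [-0.002, 0.784, 0.621, -0.003]
force: [-4.9, -1.1, 2.4]
grip_width: -0.001
```

```bash
python3 -c "
from h import *
st();plan([-.25,-.3,-.36,-.42,-.48,-.54])
c=capture('wrist');cv2.imwrite('pics/wrist4.png',c['frame'][:,:,::-1])"
```

```text
t 4.33 [603.5  83.6  42.1] psi 1.341 F [-4.9 -1.1  2.4] g -0.0 q [-0.05  0.7   1.42 -0.    1.03  0.18]
-0.25 row [-0.007, 0.002, 0.02] [0.09, 0.16, 0.01]
-0.3 row [-0.007, 0.003, 0.07] [0.21, 0.43, 0.01]
-0.36 row [-0.007, 0.003, 0.13] [0.34, 0.75, 0.01]
-0.42 row [-0.007, 0.003, 0.19] [0.45, 1.09, 0.01]
-0.48 row [-0.006, 0.003, 0.25] [0.54, 1.43, 0.0]
-0.54 row [-0.006, 0.003, 0.31] [0.61, 1.77, 0.0]
```

View pics/wrist4.png

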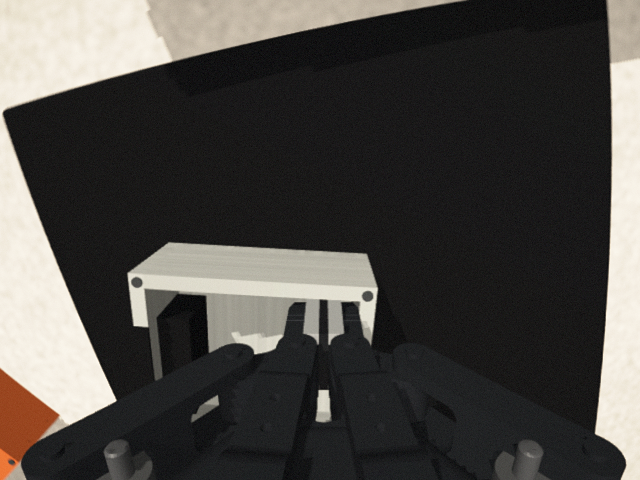

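The wrist view shows the fingers in the housing's far right corner (368,296), with the housing turning along with the tool at about 5 N. Continuing the arc.

move_arm(
  series=[
    [0, 0, 0.06, 0.2, 0.4, 0, 0],
    [0, 0, 0.12, 0.33, 0.75, 0, 0],
    [0, 0, 0.19, 0.45, 1.1, 0, 0],
    [0, 0, 0.25, 0.54, 1.45, 0, 0],
    [0, 0, 0.31, 0.61, 1.8, 0, 0],
  ],
)

```text
time_s: 4.8
eef_pos: [622.2, 85.4, 41.9]
ee_rot: [-0.002, 0.871, 0.492, -0.004]
force: [-5.7, 0.8, 4.0]
grip_width: 0.001
```

```bash
python3 -c "
from h import *
st();plan([-.58,-.65,-.72,-.79,-.86])
c=capture('wrist');cv2.imwrite('pics/wrist5.png',c['frame'][:,:,::-1])"
```

```text
t 4.8 [622.2  85.4  41.9] psi 1.028 F [-5.7  0.8  4. ] g 0.0 q [-0.05  0.73  1.36 -0.    1.06  0.49]
-0.58 row [-0.007, 0.005, 0.037] [0.1, 0.19, -0.02]
-0.65 row [-0.007, 0.005, 0.107] [0.27, 0.57, -0.02]
-0.72 row [-0.007, 0.006, 0.177] [0.4, 0.96, -0.02]
-0.79 row [-0.007, 0.006, 0.247] [0.51, 1.35, -0.03]
-0.86 row [-0.006, 0.006, 0.317] [0.59, 1.75, -0.03]
```

View pics/wrist5.png

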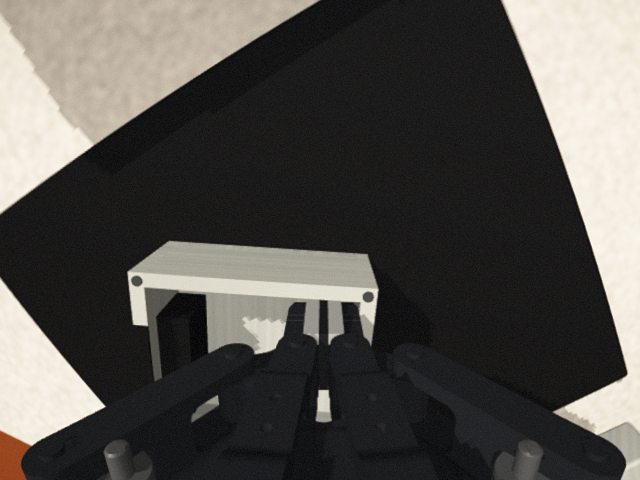

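Still rigidly seated in the corner (368,296), with the housing at about 34°. Continuing.

move_arm(
  series=[
    [0, 0, 0.06, 0.18, 0.35, 0, 0],
    [0, 0, 0.12, 0.3, 0.65, 0, 0],
    [0, 0, 0.18, 0.4, 0.98, 0, 0],
    [0, 0, 0.25, 0.51, 1.37, 0, 0],
    [0, 0, 0.32, 0.59, 1.77, 0, 0],
  ],
)

```text
time_s: 5.27
eef_pos: [640.6, 81.4, 41.7]
ee_rot: [-0.002, 0.939, 0.345, -0.004]
force: [-5.8, 2.0, 3.3]
grip_width: -0.003
```

```bash
python3 -c "
from h import *
st();plan([-.9,-.97,-1.04,-1.11,-1.18])
for n in ['side','scene']:
    c=capture(n);cv2.imwrite(f'pics/{n}6.png',c['frame'][:,:,::-1])
a=cv2.imread('pics/side6.png')[140:300,250:430];cv2.imwrite('pics/side6z.png',cv2.resize(a,None,fx=3.5,fy=3.5,interpolation=2))"
```

```text
t 5.27 [640.6  81.4  41.7] psi 0.705 F [-5.8  2.   3.3] g -0.0 q [-0.05  0.77  1.29 -0.    1.09  0.81]
-0.9 row [-0.006, 0.007, 0.034] [0.08, 0.2, -0.03]
-0.97 row [-0.006, 0.008, 0.104] [0.25, 0.57, -0.03]
-1.04 row [-0.006, 0.008, 0.174] [0.38, 0.96, -0.04]
-1.11 row [-0.005, 0.008, 0.244] [0.49, 1.35, -0.04]
-1.18 row [-0.005, 0.008, 0.314] [0.57, 1.75, -0.04]
```

View pics/side6z.png

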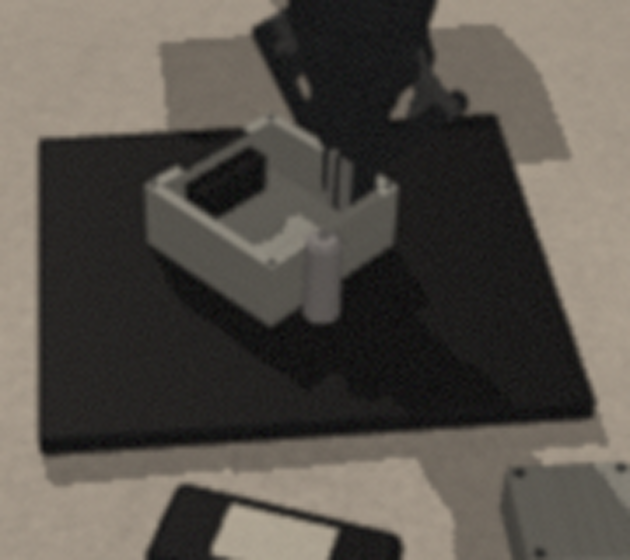

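The side view shows the housing at roughly 45–50°, pressed against the post (322,280), as planned. Continuing.

move_arm(
  series=[
    [0, 0, 0.06, 0.18, 0.35, 0, 0],
    [0, 0, 0.12, 0.3, 0.66, 0, 0],
    [0, 0, 0.18, 0.4, 1.0, 0, 0],
    [0, 0, 0.25, 0.5, 1.38, 0, 0],
    [0, 0, 0.32, 0.57, 1.78, 0, 0],
  ],
)

```text
time_s: 5.78
eef_pos: [656.7, 71.7, 41.6]
ee_rot: [-0.001, 0.981, 0.193, -0.004]
force: [-4.7, 3.5, 4.1]
grip_width: -0.0
```

```bash
python3 -c "
from h import *
st();plan([-1.22,-1.29,-1.36,-1.43,-1.5,-1.6])
for n in ['side','wrist']:
    c=capture(n);cv2.imwrite(f'pics/{n}7.png',c['frame'][:,:,::-1])
a=cv2.imread('pics/side7.png')[140:300,250:430];cv2.imwrite('pics/side7z.png',cv2.resize(a,None,fx=3.5,fy=3.5,interpolation=2))"
```

```text
t 5.78 [656.7  71.7  41.6] psi 0.388 F [-4.7  3.5  4.1] g -0.0 q [-0.07  0.8   1.23 -0.    1.12  1.11]
-1.22 row [-0.004, 0.008, 0.037] [0.07, 0.19, -0.04]
-1.29 row [-0.003, 0.008, 0.107] [0.23, 0.57, -0.04]
-1.36 row [-0.003, 0.008, 0.177] [0.37, 0.96, -0.04]
-1.43 row [-0.003, 0.008, 0.247] [0.48, 1.35, -0.05]
-1.5 row [-0.003, 0.009, 0.317] [0.56, 1.75, -0.05]
-1.6 row [-0.002, 0.009, 0.417] [0.62, 2.34, -0.05]
```

View pics/side7z.png

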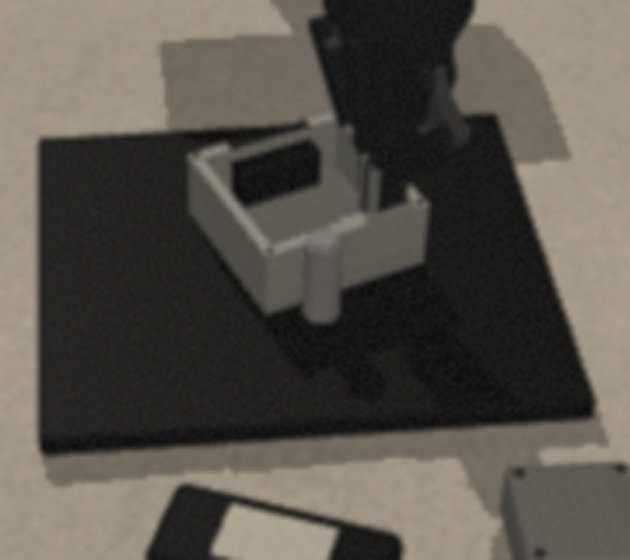

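View pics/wrist7.png

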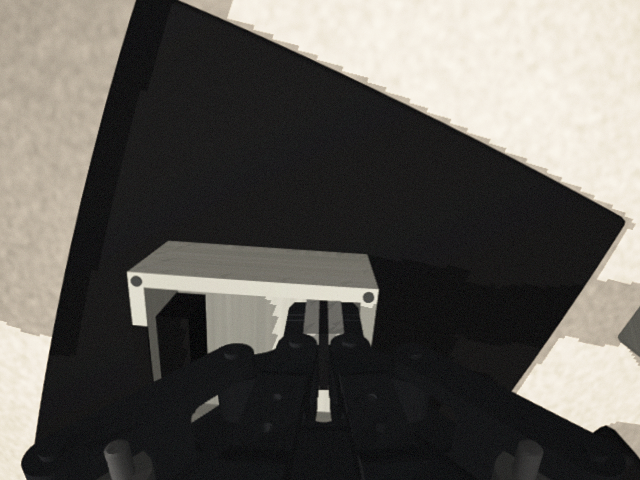

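The housing is now at about 70°, still in contact with the post and seated on the fingers. Last part of the arc.

move_arm(
  series=[
    [0, 0, 0.08, 0.18, 0.42, 0, 0],
    [0, 0, 0.16, 0.33, 0.85, 0, 0],
    [0, 0, 0.24, 0.47, 1.32, 0, 0],
    [0, 0, 0.32, 0.56, 1.77, 0, 0],
    [0, 0, 0.38, 0.6, 2.15, 0, 0],
  ],
)

```text
time_s: 6.3
eef_pos: [670.6, 54.1, 41.5]
ee_rot: [-0.0, 1.0, 0.006, -0.004]
force: [-3.1, 4.6, 2.2]
grip_width: -0.001
```

```bash
python3 -c "
from h import *
st();plan([-1.57,-1.6])
for n in ['side','wrist']:
    c=capture(n);cv2.imwrite(f'pics/{n}8.png',c['frame'][:,:,::-1])
a=cv2.imread('pics/side8.png')[140:300,250:430];cv2.imwrite('pics/side8z.png',cv2.resize(a,None,fx=3.5,fy=3.5,interpolation=2))"
```

```text
t 6.3 [670.6  54.1  41.5] psi 0.011 F [-3.1  4.6  2.2] g -0.0 q [-0.09  0.82  1.19  0.    1.14  1.47]
-1.57 row [-0.001, 0.008, 0.011] [-0.02, 0.01, -0.05]
-1.6 row [-0.001, 0.008, 0.041] [0.06, 0.16, -0.05]
```

View pics/side8z.png

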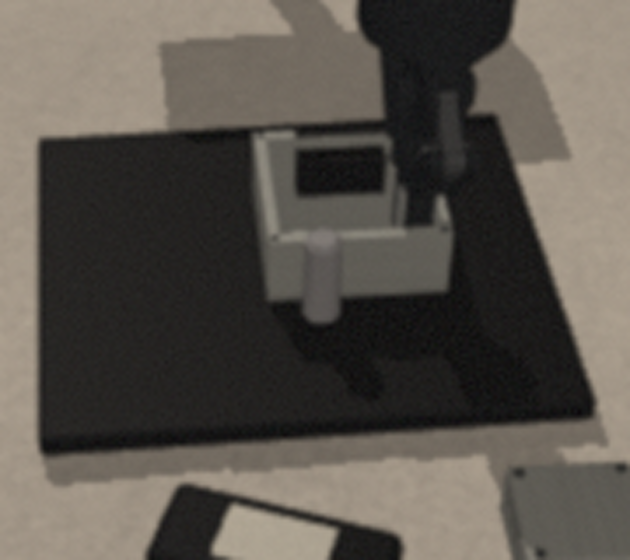

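The housing now looks square to the plate edges, socket (340,170) towards the scanner, beside the post. I'll back the fingers off both walls and lift.

move_arm(
  series=[
    [0, 0, 0, -0.4, -0.4, 0, 0],
    [0, 0, 0, -0.7, -0.7, 0, 0],
    [0, 0, 0, -0.9, -0.9, -0.5, 0],
    [0, 0, 0, -0.9, -0.9, -3, 0],
    [0, 0, 0, -0.9, -0.9, -7, 0],
  ],
)

```text
time_s: 6.82
eef_pos: [660.0, 63.0, 108.9]
ee_rot: [-0.0, 1.0, 0.008, -0.007]
force: [0.7, -0.2, 0.4]
grip_width: -0.002
```

move_arm(
  series=[
    [0, 0, 0, 0, 0, -4, 0],
    [0, 0, 0, -4, -1, -8, 0],
    [0, 0, 0, -8, -4, -11, 0],
    [0, 0, 0, -12, -6, -12, 0],
    [0, 0, 0, -16, -6, -12, 0],
  ],
)

```text
time_s: 7.23
eef_pos: [528.1, 116.0, 228.1]
ee_rot: [-0.0, 1.0, 0.009, -0.005]
force: [0.7, 1.1, -0.2]
grip_width: -0.002
```

```bash
python3 -c "
from h import *
st()
for n in ['side','scene']:
    c=capture(n);cv2.imwrite(f'pics/{n}9.png',c['frame'][:,:,::-1])
a=cv2.imread('pics/side9.png')[140:320,250:450];cv2.imwrite('pics/side9z.png',cv2.resize(a,None,fx=3.3,fy=3.3,interpolation=2))
a=cv2.imread('pics/scene9.png')[190:320,210:440];cv2.imwrite('pics/scene9z.png',cv2.resize(a,None,fx=3.4,fy=3.4,interpolation=2))"
```

```text
t 7.23 [528.1 116.  228.1] psi 0.018 F [ 0.7  1.1 -0.2] g -0.0 q [-0.    0.36  1.45  0.    1.35  1.55]
```

View pics/side9z.png

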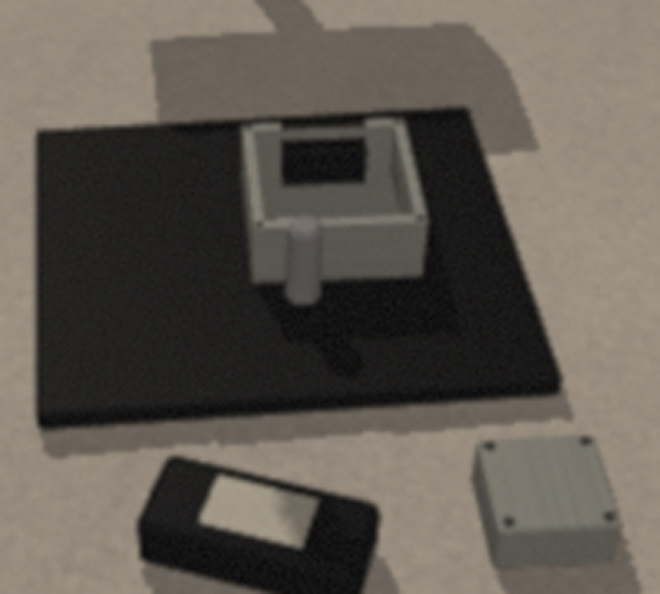

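View pics/scene9z.png

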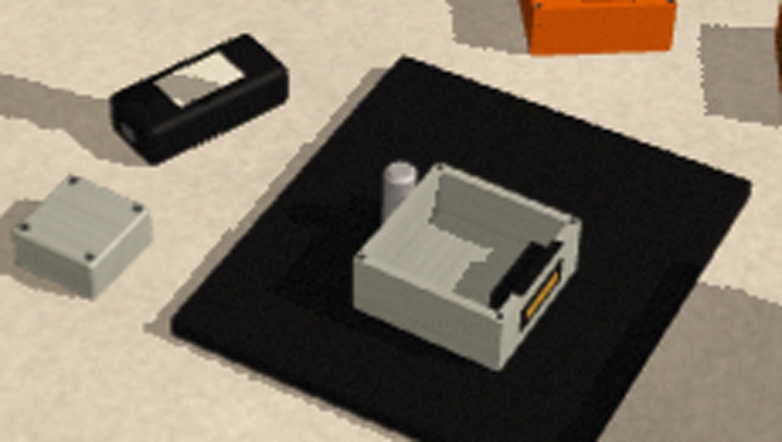

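Run:
```python
from h import *
S=capture('side');C=capture('scene')
# corner order in world (-x,+y),(+x,+y),(+x,-y),(-x,-y)
a=np.array([(243,125),(405,120),(426,219),(250,224)])/3.3+[250,140]
b=np.array([(580,219),(501,318),(355,258),(437,166)])/3.4+[210,190]
for o in ([(S,a)],[(C,b)],[(S,a),(C,b)]):
    p,r=fit(o,HL,55,[640,85,0]);d=p[:2]-P;c,s=np.cos(-.04),np.sin(-.04)
    print(p,'post frame',c*d[0]+s*d[1],-s*d[0]+c*d[1],'yaw err',p[2]+.04,np.abs(r).max())
```

```text
[ 6.42637711e+02  8.36183881e+01 -8.83466716e-02] post frame 21.85427152646625 57.53835040641938 yaw err -0.048346671620935845 0.8424835137364823
[ 6.42856252e+02  8.34136033e+01 -5.97334345e-02] post frame 22.080827487843464 57.34246870663682 yaw err -0.019733434462735386 1.4912535604783557
[ 6.42687748e+02  8.34786248e+01 -7.41399254e-02] post frame 21.909858128460236 57.40069984234508 yaw err -0.0341399254028814 1.603995056991863
```

In the post frame the housing is at (22, 57.4) mm with a yaw error of about 2°, well inside the limits. The bystanders appear at the same pixels as before. Handing in.

```bash
python3 -c "
from rig import job
print(job.finish_job())"
```

```text
the job is handed in; nothing more can be done
None
```

I turned the housing a quarter turn clockwise round the post. It now stands on the plate beside the post, on the scanner's side, with its socket towards the scanner. I handed the job in at about 7.3 s, against the 38 s limit. It gave no verdict.

I did it with closed fingers inside the housing. They pushed its +x wall up to the post, then swung it round from the inside corner.

**Final pose:** fitted from both cameras, the housing centre is at x ≈ 22 mm, y ≈ 57.4 mm in the post's frame (58 mm would be touching). Its yaw error is about 2°. The two cameras differed by about 1.6° in yaw, but either value is well inside the 13° limit.

**Bystanders:** the small box and the power brick look unmoved in the last pictures. I compared these by eye and did not measure them.

**Contact with the post:** I couldn't read the force between housing and post directly. During the turn the fingers felt about 5–6 N, and the side pictures showed the housing against the post.

**Forces:** the highest I read was about 21 N sideways with 16 N upward, when the housing first met the post. A finger shoulder seemed to be riding on the wall top, so I backed off and lifted 8 mm before going on.

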